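# Hang the safety spectacles on the drying rail and lock the keeper

## Task

Hang the safety spectacles from the bench over the drying rail, both side arms across the bar at the crest of their arch, so that they hang free and balanced, about level. Then turn the keeper collar on top of the post until its arm lies right over the rail at the locked mark, leaving the spectacles hanging. Do not turn the spectacles over on the way, and leave the other things on the bench where they are.

Things in the scene. Friction and masses are not known exactly. Their poses are not given: they have to be found in the camera images.
- specs: safety spectacles, black frame, clear lenses, arms open, 144 (y) x 140 (x) x 62 mm high, 0.06-0.13 kg. Origin: middle of underside as they stand on lens rims and ear ends; z up, front to -x. Round 8 mm side arms at y = +-68 mm rise from the brow ends to a crest at x = -12, then slope to the ear ends at x = +72, z = 0; nothing between them. Centre of mass 22 mm below the crest, within 5 mm in x
- specs_crest (a point): midway between the undersides of the two side arms at their crest; spectacles' frame x = -12, y = 0, z = 54 mm. Hung, it lies on top of the rail and the spectacles balance about level
- specs_brow (a point): middle of the top edge of the upright front; spectacles' frame x = -60, y = 0, z = 48 mm. The brow bar below it is straight, 8 mm thick (x), 144 mm wide, from z = 32 to 48 mm: pinch its middle along x from above. Lenses (3 mm) and rims (6 mm thick) continue down to z = 0
- rack: drying rail, fixed to the bench: grey base plate 130 (x) x 340 (y) x 12 mm, steel posts at y = +140 and -140 mm carrying a horizontal bar along y. Origin: middle of the underside, z up, bench at z = 0. The +y post bears the keeper collar (36 mm across, top at 219 mm); the -y post ends at 162 mm
- rail_mid (a point): middle of the bar's centre line, 150 mm above the bench; the bar is 12 mm in diameter (top at 156 mm), free between the posts for about 250 mm along y; axes as the rack's
- keeper (a joint): angle of the keeper collar on the +y post, rad: 0 = locked (white marks in line, arm over the rail along the rack's -y, against a stop); about 1.6 = open, arm to the rack's -x. Stays where left; friction 0.08 N m. The arm is a 10 mm rod at 201 mm height, reaching 200 mm from the axis; locked, it clears spectacles hanging on the rail by about 30 mm
- keeper_axis (a point): the keeper's upright turning axis, at the height of its arm: rack frame x = 0, y = +140, z = 201 mm; axes as the rack's
- keeper_pin (a point): on the keeper's upright round grip pin, 15 mm below its top, at 236 mm height: black, 16 mm in diameter, from the arm (201 mm) up to 251 mm, 130 mm from the axis. At angle q it lies at the axis + 130 mm * (-sin q, -cos q) in the rack's x, y. Pinched, it can turn between the pads
- dish: bystander, to be left alone: white porcelain evaporating dish, 84 mm across, 35 mm high; origin at the middle of its underside
- beaker: bystander, to be left alone: empty glass beaker, 76 mm across, 95 mm high; origin at the middle of its underside
- jar: bystander, to be left alone: small brown jar with a black lid, 52 mm across, 75 mm high; origin at the middle of its underside
- matchbox: bystander, to be left alone: plain card matchbox 55 x 36 x 16 mm; origin at the middle of its underside
- stopper: bystander, to be left alone: rubber stopper, 42 mm across, 36 mm high; origin at the middle of its underside
Mind the look-alikes: they are no part of the job. What is meant by the specs is not yellow, and is the larger of those in its own colour.

How it is judged:
By the outcome, as a careful person would: the job done as asked, in the order asked, and still so for the second after the job is handed in, with the robot touching nothing.
It also fails if it takes over 70 s, if anything falls off the work surface, if the arm or the gripper's body presses on something with over 40 N, if the wrist force passes 120 N, or if a joint passes its speed limit or range.

## Robot

A 6-joint arm with a two-finger parallel gripper is mounted at the origin on the work surface. World frame = base frame: x ahead of the robot, y to its left, z up, the work surface at z = 0. Lengths are in m, angles in rad, forces in N, time in s.
With the tool pointing down it reaches from about 0.225 to 0.875 m from the base axis. Payload 3.4 kg.
Tool frame: the origin (TCP) lies between the finger pads; the fingertips stand 11 mm ahead of it and the grasp point (between the pads) lies 8 mm behind it; z points along the fingers, y is the line along which they close (so a half turn about z gives the same grasp; the last joint's range is limited). The gripper opens to 85 mm and grips with 20 to 120 N. Pads are 22 mm wide; open, the fingers measure 114 mm over their backs; the gripper's body (76 mm by 85 mm) begins 54 mm behind the grasp point. The pads swing forward as they close: fully open they stand 13 mm farther back than shut.
Start: joints at [1.198, 0.276, 1.505, -0, 1.361, -0.121], TCP at [0.143, 0.557, 0.217] pointing down, gripper open.
Joint ranges: [-2.89, 2.89], [-0.75, 2.08], [0.22, 2.7], [-1.18, 4.32], [0.11, 2.71], [-2.7, 2.7]. Speed limits (rad/s): [2.57, 2.57, 3.14, 3.14, 3.14, 3.14].

## Interface

Orientations are given as a unit quaternion [w, x, y, z].
In Python, from rig import manip, imaging gives the robot as it stands. The module is installed in compiled form; this text tells all that it offers.
- The arm moves only by the tool jog_arm, never from a script. Its argument "deltas" is one flat list of numbers, 7 for each row, row after row: the turn, a rotation vector about the world's x, y, z in degrees, then the shift along the world's x, y, z in mm, then the opening, from 0 (shut) to 1 (fully open). In form: [ax, ay, az, tx, ty, tz, gripper, ax, ay, az, tx, ty, tz, gripper, ...]. A call has 1 to 20 rows; each row is the pose to reach, as a shift and turn from the pose commanded when the call began; what a row does not reach only later rows make up. A row lasts 1/10 s, in which the tool goes at most 50 mm and 8.59 degrees, less where a joint would pass 70% of its speed; a pose out of reach is approached as far as the arm can. A call with a gripper value outside its range is refused whole. The fingers move at their own pace and stop on an object; "grip_force" is the grip in N (left out, the last holds). Time passes only in rows, so rows that repeat a pose let the fingers close. It gives the time, the measured TCP pose, the force, the opening and the grip force at its end, in the units of the state.
- manip.get_state(): the state, without advancing time (a new reading comes with each control period).
- imaging.get_image(name): name is "side" or "top" or "wrist"; returns the picture (480x640x3 uint8, blue, green, red); there is no depth.
- imaging.calibration(name): a dict with "mtx" (3x3 intrinsics, pixels), "cam_to_world" (4x4, takes a point from camera to world coordinates). Camera axes: x right, y down, z forward; pixel columns grow to the right and rows downward; lengths in m; the calibration is good to about 2 mm. A picture is of the moment at which its call begins: read the wrist's pose just before it. calibration takes no time and is no camera call; for the wrist camera it gives the pose at the moment of the call.
- manip.sign_off(): hands the job in; it is judged then, once.
The state is a dict: "clock": time; "qpos": joint angles; "qd": joint speeds; "effort": joint torques, N m; "position": TCP position; "ee_rot": TCP orientation; "contact_force": force on the tool from outside, world axes, zero at the start; "moment": the same for the moment, N m; "width": finger opening in m; "gripper_force": force on a finger pad.
Only numpy, scipy, OpenCV 4.12 (cv2) and the standard library are available. Lean on these libraries where they do the work, as an engineer would, in place of code of your own. Each camera call takes 0.05 s, during which the arm holds its last target. There are 200 camera calls.

## Working session

There is one attempt and no reset: what is moved stays moved. The work goes in short steps, Python scripts to look and compute and a tool call to move; the robot and the scene stay as the last step left them, time stands still between calls to the robot, and variables do not carry over. Pictures are saved under pics/ and viewed, at most 10 in all, crops included, and the job is handed in when it is done.

Besides the shell and the picture viewer there is one more tool, called after "Emit:" as name(argument=value, ...) on one line, values as JSON. jog_arm: Moves the arm, as the interface text tells. Its arguments: {"type":"object","properties":{"deltas":{"type":"array"},"grip_force":{"type":"number"}},"required":["deltas"]}

```bash
mkdir -p pics
python3 - <<'E'
from rig import manip, imaging
import cv2
for n in("top","side"):
    cv2.imwrite(f"pics/{n}0.png",imaging.get_image(n)); c=imaging.calibration(n); print(n,c["mtx"].round(1).tolist(),c["cam_to_world"].round(4).tolist())
print(manip.get_state())
E
```

```text
top [[460.5, 0.0, 315.1], [0.0, 460.5, 239.9], [0.0, 0.0, 1.0]] [[0.028, -0.997, 0.0719, 0.4375], [-0.9995, -0.0291, -0.0152, 0.0221], [0.0173, -0.0714, -0.9973, 1.0848], [0.0, 0.0, 0.0, 1.0]]
side [[498.2, 0.0, 311.5], [0.0, 498.2, 239.6], [0.0, 0.0, 1.0]] [[0.8782, -0.2461, 0.4102, -0.009], [-0.4782, -0.4739, 0.7394, -0.8944], [0.0125, -0.8455, -0.5338, 0.8194], [0.0, 0.0, 0.0, 1.0]]
{'clock': 0.1, 'qpos': array([ 1.19800388e+00,  2.76516924e-01,  1.50602492e+00, -2.15782025e-05,
        1.36072061e+00, -1.21012255e-01]), 'qd': array([-8.04616677e-04, -5.66274818e-04, -2.39846721e-03, -3.40957874e-04,
       -5.37668151e-05, -8.63380514e-04]), 'effort': array([ 4.36931014e-04, -4.17696762e+01, -2.46406513e+01, -1.54040977e-04,
        6.00264233e-03, -6.41876142e-06]), 'position': array([0.14308061, 0.55638451, 0.21652738]), 'ee_rot': array([-1.93819885e-04,  1.25555552e-01,  9.92086239e-01, -8.12156273e-04]), 'contact_force': array([ 0.44601067,  0.31455704, -0.28739955]), 'moment': array([-0.05176651, -0.01929265, -0.00433034]), 'gripper_force': 0.0, 'width': 0.08576522931614075}
```

View pics/top0.png

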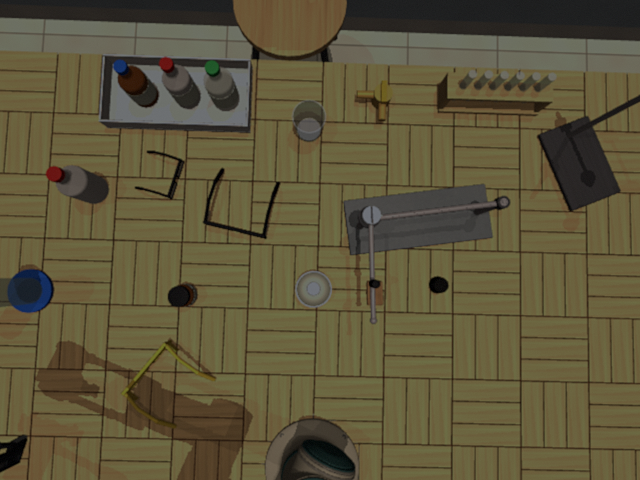

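View pics/side0.png

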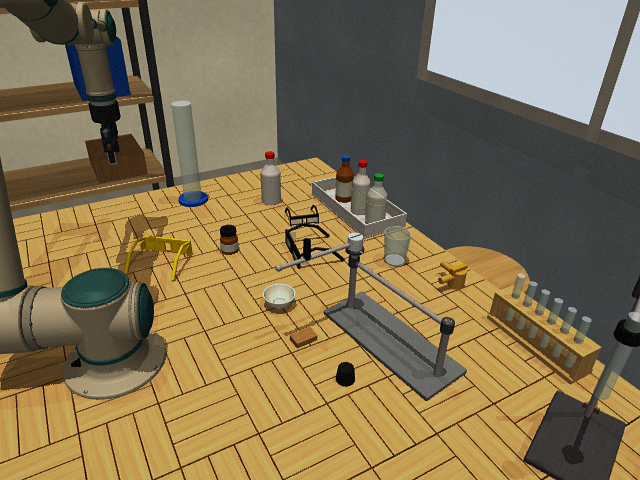

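Three spectacles in the top view: small black at (165,175), larger black at (243,205) and yellow at (165,385). The larger black one fits (not yellow, larger of the two black). I'll confirm it in an enlarged crop, alongside the rack.

Run:
```python
import cv2,numpy as np
a=cv2.imread("pics/top0.png")
s=cv2.resize(a[140:250,130:290],None,fx=5,fy=5,interpolation=cv2.INTER_CUBIC)
cv2.imwrite("pics/c1.png",cv2.convertScaleAbs(s,alpha=1.8))
s=cv2.resize(a[175:335,335:525],None,fx=4,fy=3.7,interpolation=cv2.INTER_CUBIC)
s=cv2.resize(a[180:330,340:520],None,fx=4,fy=4,interpolation=cv2.INTER_CUBIC)
cv2.imwrite("pics/c2.png",cv2.convertScaleAbs(s,alpha=1.8))
```

```text
(no output)
```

View pics/c1.png

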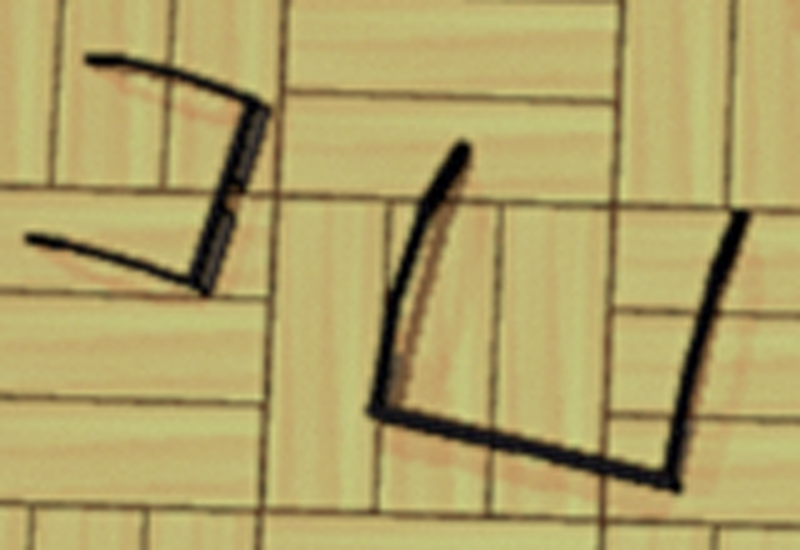

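View pics/c2.png

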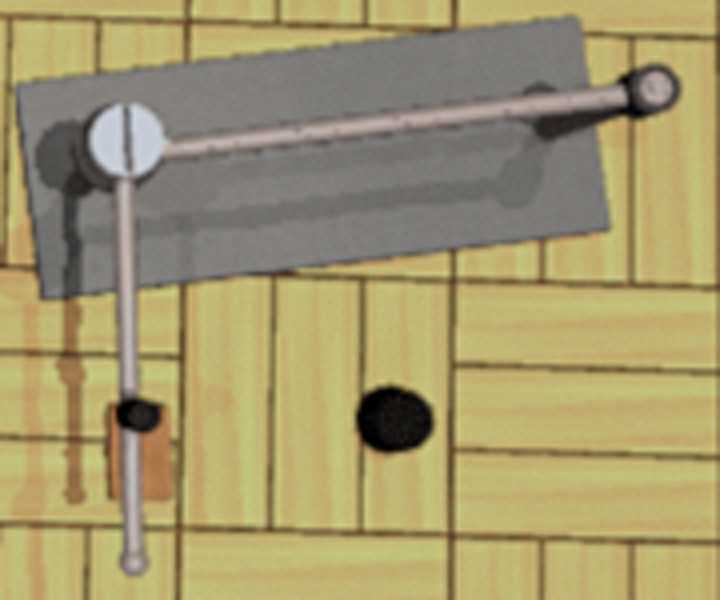

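The crop shows the larger black spectacles with front bar corners at top-view (205,222) and (265,238), and ears at (223,169) and (278,183). The smaller black pair at (160,174) is the decoy. For the rack: collar at (371,215), far post at (504,202), pin at (374.5,283), arm tip at (373,321). Next I fit the poses.

```bash
cat > h.py <<'E'
import numpy as np
from scipy.optimize import least_squares
from rig import manip, imaging
def proj(c,P):
    T=np.linalg.inv(c["cam_to_world"]); P=np.atleast_2d(P)
    q=(P@T[:3,:3].T+T[:3,3])@c["mtx"].T
    return q[:,:2]/q[:,2:]
def place(p,L):
    x,y,t=p[:3]; L=np.asarray(L,float); c,s=np.cos(t),np.sin(t)
    return np.c_[x+c*L[:,0]-s*L[:,1],y+s*L[:,0]+c*L[:,1],L[:,2]]
def fit(c,L,uv,p0):
    r=least_squares(lambda p:(proj(c,place(p,L))-uv).ravel(),p0,loss="soft_l1")
    return r.x,(proj(c,place(r.x,L))-uv).round(1).tolist()
def ray(c,uv,z):
    d=c["cam_to_world"][:3,:3]@np.linalg.solve(c["mtx"],[*uv,1]); o=c["cam_to_world"][:3,3]
    return o+d*(z-o[2])/d[2]
E
python3 - <<'E'
from h import *
t=imaging.calibration("top")
L=np.array([[-60,72,44],[-60,-72,44],[72,68,4],[72,-68,4]])/1e3
print(fit(t,L,[[205,222.2],[265.4,237.6],[222.6,169],[278.4,182.6]],[.5,.15,0]))
f=lambda a:np.array(a)/4+[340,180]
R=np.array([[0,140,219],[0,-140,162],[65,170,12],[65,-170,12],[-65,-170,12],[-65,170,12]])/1e3
p,r=fit(t,R,f([[125,141],[655,88],[18,85],[578,17],[608,230],[43,298]]),[.5,-.2,0]);print(p,r)
print(place(p,[[0,.14,.201],[0,0,.15]]),ray(t,f([138,413]),.251),ray(t,f([133,563]),.201))
# wrist cam in tool frame
from scipy.spatial.transform import Rotation as Ro
s=manip.get_state();w=imaging.calibration("wrist");q=s["ee_rot"];Rt=Ro.from_quat(q[[1,2,3,0]]).as_matrix()
print(Rt.round(3),(Rt.T@(w["cam_to_world"][:3,3]-s["position"])).round(4),(Rt.T@w["cam_to_world"][:3,:3]).round(3),w["mtx"][0])
E
```

```text
(array([ 0.59068825,  0.17663552, -0.19810191]), [[-1.1, -0.3], [0.5, -1.4], [0.1, 1.2], [0.2, 0.5]])
[ 0.57090436 -0.23521514  0.15087245] [[0.3, 0.0], [-0.1, 0.3], [-1.5, -0.7], [0.5, -0.8], [1.2, 0.2], [-0.7, 0.8]]
[[ 0.54986226 -0.09680549  0.201     ]
 [ 0.57090436 -0.23521514  0.15      ]] [ 0.42218472 -0.10020387  0.251     ] [ 0.35007693 -0.10648331  0.201     ]
[[-0.968  0.249 -0.001]
 [ 0.249  0.968 -0.002]
 [ 0.    -0.002 -1.   ]] [ 0.0796  0.0005 -0.156 ] [[ 0.    -0.951 -0.31 ]
 [ 1.     0.     0.   ]
 [ 0.    -0.31   0.951]] [385.2289033    0.         314.97631728]
```

Emit:
jog_arm(deltas=[0, 0, -8, 30, -30, 10, 1, 0, 0, -16, 60, -60, 10, 1, 0, 0, -24, 95, -95, 10, 1, 0, 0, -32, 130, -130, 0, 1, 0, 0, -40, 165, -165, 0, 1, 0, 0, -48, 200, -200, 0, 1, 0, 0, -56, 235, -235, 0, 1, 0, 0, -64, 270, -265, -10, 1, 0, 0, -72, 305, -295, -10, 1, 0, 0, -80, 345, -330, -20, 1, 0, 0, -87, 389, -368, -20, 1, 0, 0, -87, 389, -368, -20, 1, 0, 0, -87, 389, -368, -20, 1, 0, 0, -87, 389, -368, -20, 1], grip_force=40)

```text
clock: 1.5
position: [0.5311, 0.1894, 0.1969]
ee_rot: [-0.001, 0.774, 0.633, -0.001]
contact_force: [-0.2, -0.4, -0.1]
width: 0.0854
gripper_force: 0.0
```

Run:
```python
from h import *
import cv2
s=manip.get_state();w=imaging.calibration("wrist");im=imaging.get_image("wrist");cv2.imwrite("pics/w1.png",im)
np.savez("w1.npz",T=w["cam_to_world"],m=w["mtx"]);print(s["position"],s["ee_rot"],s["qpos"])
p=[.5907,.1766,-.198]
print(proj(w,place(p,np.array([[-60,72,48],[-60,-72,48],[-56,0,48],[-64,0,48],[72,68,4],[72,-68,4],[-12,68,62],[-12,-68,62]])/1e3)).round(0).tolist())
```

```text
[0.53114961 0.18940176 0.19692086] [-8.25574459e-04  7.73859137e-01  6.33356933e-01 -5.90872256e-04] [2.18512772e-01 2.72327070e-01 1.56165823e+00 9.74759094e-04
 1.30940639e+00 4.17288586e-01]
[[316.0, 123.0], [316.0, 294.0], [321.0, 215.0], [311.0, 215.0], [468.0, 126.0], [451.0, 270.0], [382.0, 129.0], [374.0, 297.0]]
```

View pics/w1.png

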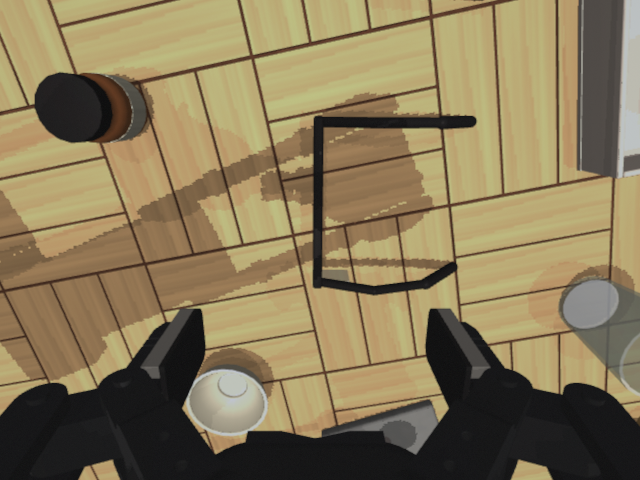

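The wrist view shows the front bar from (319,118) to (318,286) and the ear ends at (473,121) and (455,266).

Run:
```python
from h import *
d=np.load("w1.npz");w=dict(cam_to_world=d["T"],mtx=d["m"])
L=np.array([[-60,72,48],[-60,-72,48],[72,68,6],[72,-68,6]])/1e3
p,r=fit(w,L,[[319,118],[318,286],[473,121],[455,266]],[.59,.177,-.2]);print(p,r,place(p,[[-.06,0,.048]]))
```

```text
[ 0.5938554   0.18068797 -0.19902974] [[0.5, -1.7], [0.8, 3.3], [-0.9, -0.4], [-0.6, 0.7]] [[0.53503986 0.19255107 0.048     ]]
```

Emit:
jog_arm(deltas=[0, 0, 0, 3, 2, -40, 1, 0, 0, 0, 3, 2, -80, 1, 0, 0, 0, 3, 2, -110, 1, 0, 0, 0, 3, 2, -140, 1, 0, 0, 0, 3, 2, -164, 1, 0, 0, 0, 3, 2, -164, 1, 0, 0, 0, 3, 2, -164, 0.3, 0, 0, 0, 3, 2, -164, 0, 0, 0, 0, 3, 2, -164, 0, 0, 0, 0, 3, 2, -164, 0, 0, 0, 0, 3, 2, -164, 0, 0, 0, 0, 3, 2, -164, 0, 0, 0, 0, 3, 2, -164, 0], grip_force=45)

```text
clock: 2.85
position: [0.5359, 0.1909, 0.0341]
ee_rot: [0.0, 0.774, 0.633, 0.001]
contact_force: [-0.4, 0.9, 4.9]
width: -0.0
gripper_force: 2.5
```

Run:
```python
from h import *
import cv2
a=imaging.get_image("wrist");b=imaging.get_image("side")
print(manip.get_state())
b=cv2.resize(b[170:330,220:380],(480,480),interpolation=cv2.INTER_CUBIC)
cv2.imwrite("pics/w2.png",cv2.resize(np.hstack([a,b]),(800,343)))
```

```text
{'clock': 2.95, 'qpos': array([ 2.20042580e-01,  4.25977386e-01,  1.77742269e+00, -7.96923958e-05,
        9.36652663e-01,  4.19672700e-01]), 'qd': array([ 0.00162001, -0.00192496, -0.0019215 , -0.00183955,  0.00115282,
       -0.00130091]), 'effort': array([ 4.98437206e-03, -4.14813387e+01, -1.72711837e+01,  1.87460548e-02,
       -1.41669000e-01, -3.09477409e-04]), 'position': array([0.53592553, 0.19095712, 0.03404149]), 'ee_rot': array([3.74338569e-04, 7.74034840e-01, 6.33142537e-01, 6.73601490e-04]), 'contact_force': array([ 0.02685951, -0.24856711,  5.77484821]), 'moment': array([-0.05103616,  0.07846395,  0.0403137 ]), 'gripper_force': 2.804864043428097, 'width': -9.353811481686574e-05}
```

View pics/w2.png

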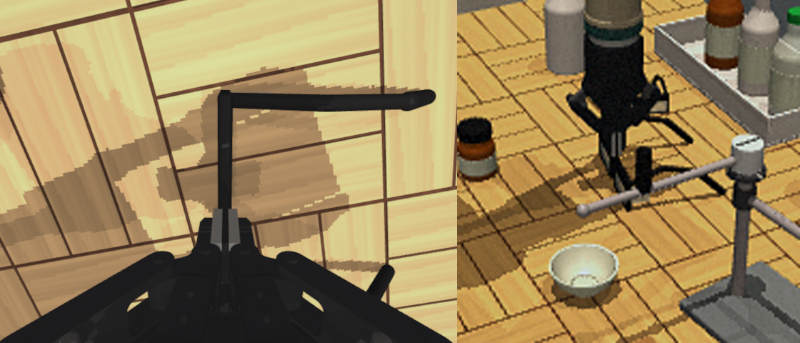

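Run:
```python
from h import *
import cv2
a=imaging.get_image("wrist");b=imaging.get_image("side")
s=manip.get_state();print(s["width"],s["gripper_force"],s["contact_force"])
a=cv2.resize(a[250:450,220:420],(560,560),interpolation=cv2.INTER_CUBIC)[:, 80:480]
b=cv2.resize(b[210:290,270:330],(400,560),interpolation=cv2.INTER_CUBIC)
cv2.imwrite("pics/w3.png",cv2.convertScaleAbs(np.hstack([a,b]),alpha=2.5,beta=20))
```

```text
-0.0001893607899986137 2.8155583262923756 [-0.44405811 -0.08743906  5.41456609]
```

View pics/w3.png

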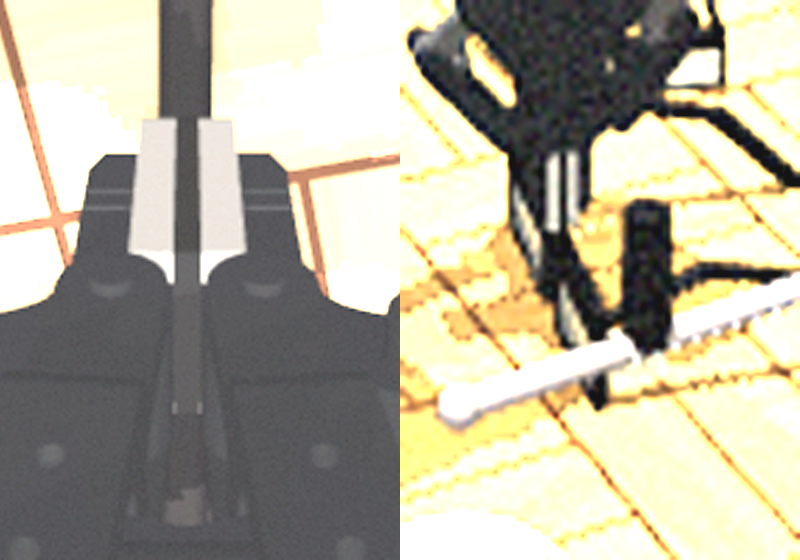

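Run:
```python
from h import *
s=manip.get_state();x,y,_=s["position"]
w=imaging.calibration("wrist");sd=imaging.calibration("side")
P=[[x,y,z] for z in(.023,.034,.042,.048,.053,.06,.08)]
P+=[[x-.00+.0022,y+.0108,z] for z in(.023,.034,.042,.053,.06)]
print(proj(w,P).round(0).tolist());print(proj(sd,P).round(0).tolist())
p=[.5939,.1807,-.199]
print(proj(sd,place(p,np.array([[-60,72,48],[-60,-72,48],[-60,0,48],[-60,-72,0],[-60,-72,32]])/1e3)).round(0).tolist())
```

```text
[[315.0, 287.0], [315.0, 298.0], [315.0, 306.0], [315.0, 313.0], [315.0, 320.0], [315.0, 329.0], [315.0, 361.0], [315.0, 266.0], [315.0, 275.0], [315.0, 283.0], [315.0, 295.0], [315.0, 303.0]]
[[294.0, 248.0], [294.0, 245.0], [294.0, 243.0], [294.0, 241.0], [294.0, 239.0], [294.0, 237.0], [294.0, 231.0], [293.0, 246.0], [293.0, 243.0], [293.0, 241.0], [293.0, 237.0], [293.0, 235.0]]
[[287.0, 228.0], [301.0, 254.0], [294.0, 241.0], [301.0, 268.0], [301.0, 259.0]]
```

Emit:
jog_arm(deltas=[0, 0, 0, 0, 0, 3, 0, 0, 0, 0, 0, 0, 6, 0, 0, 0, 0, 0, 0, 10, 0, 0, 0, 0, 0, 0, 10, 0])

```text
clock: 3.45
position: [0.5356, 0.191, 0.0437]
ee_rot: [0.0, 0.774, 0.633, 0.0]
contact_force: [-0.1, -0.6, 0.2]
width: -0.0
gripper_force: 0.0
```

Run:
```python
from h import *
import cv2
s=manip.get_state();print(s["width"],s["gripper_force"],s["contact_force"],s["moment"])
np.save("wi.npy",a:=imaging.get_image("wrist")); b=imaging.get_image("side")
a=cv2.resize(a[80:440,200:480],(467,600),interpolation=cv2.INTER_CUBIC)
b=cv2.resize(b[205:295,265:315],(333,600),interpolation=cv2.INTER_CUBIC)
cv2.imwrite("pics/w4.png",cv2.convertScaleAbs(np.hstack([a,b]),alpha=2,beta=10))
```

```text
-4.6104695649226474e-05 0.0 [-0.07990323 -0.55354772  0.23129707] [-0.0344537  -0.0279515   0.00035569]
```

View pics/w4.png

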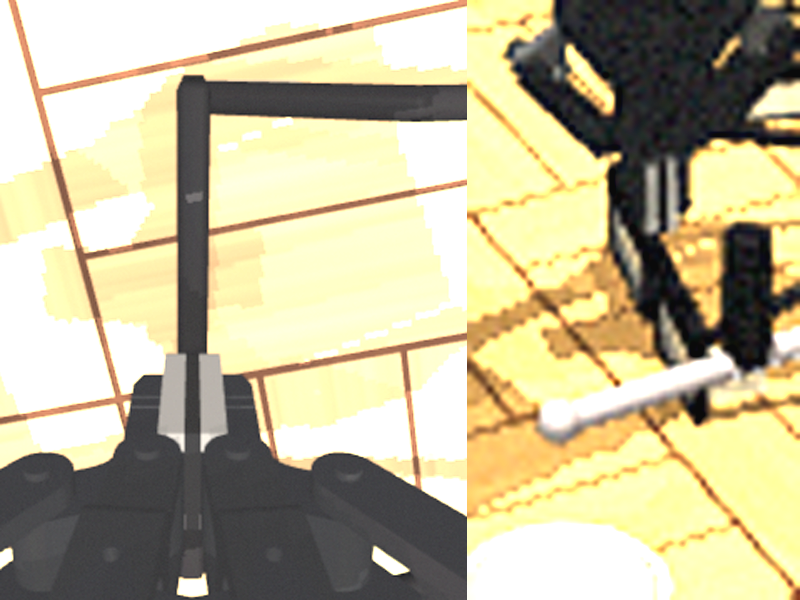

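The fingers shut on top of the bar. The wrist picture (pad tips near (315,292)), the contact force and the pad spacing while open all put the real fingertips about 14 mm behind the reported TCP, not 11 mm ahead. I reopen, go 35 mm lower watching the force, then close.

Emit:
jog_arm(deltas=[0, 0, 0, 0, 0, 5, 0.8, 0, 0, 0, 0, 0, 5, 0.8, 0, 0, 0, 0, 0, 5, 0.8, 0, 0, 0, 0, 0, 5, 0.8, 0, 0, 0, 0, 0, -15, 0.8, 0, 0, 0, 0, 0, -28, 0.8, 0, 0, 0, 0, 0, -35, 0.8, 0, 0, 0, 0, 0, -35, 0.8])

```text
clock: 4.35
position: [0.5342, 0.1907, 0.007]
ee_rot: [-0.001, 0.774, 0.633, -0.001]
contact_force: [0.2, 0.1, -0.4]
width: 0.068
gripper_force: 0.0
```

No contact. Closing.

Emit:
jog_arm(deltas=[0, 0, 0, 0, 0, 1, 0.2, 0, 0, 0, 0, 0, 1, 0, 0, 0, 0, 0, 0, 1, 0, 0, 0, 0, 0, 0, 1, 0, 0, 0, 0, 0, 0, 1, 0, 0, 0, 0, 0, 0, 1, 0, 0, 0, 0, 0, 0, 1, 0], grip_force=45)

```text
clock: 5.05
position: [0.5357, 0.191, 0.0099]
ee_rot: [0.0, 0.774, 0.633, 0.001]
contact_force: [0.2, -0.9, 4.7]
width: 0.007
gripper_force: 45.4
```

Emit:
jog_arm(deltas=[0, 0, 0, 0, 0, 15, 0, 0, 0, 0, 0, 0, 40, 0, 0, 0, 0, 0, 0, 70, 0, 0, 0, 0, 0, 0, 105, 0, 0, 0, 0, 0, 0, 140, 0, 0, 0, 0, 0, 0, 175, 0, 0, 0, 0, 0, 0, 210, 0, 0, 0, 0, 0, 0, 245, 0, 0, 0, 0, 0, 0, 270, 0, 0, 0, 0, 0, 0, 270, 0, 0, 0, 0, 0, 0, 270, 0])

```text
clock: 6.15
position: [0.5348, 0.1908, 0.2785]
ee_rot: [-0.0, 0.774, 0.633, -0.0]
contact_force: [0.0, -0.5, -2.1]
width: 0.0077
gripper_force: 44.6
```

Emit:
jog_arm(deltas=[0, 0, 1, 0, -20, 0, 0, 0, 0, 2, -1, -50, 0, 0, 0, 0, 4, -2, -85, 0, 0, 0, 0, 6, -3, -120, 0, 0, 0, 0, 8, -4, -155, 0, 0, 0, 0, 10, -5, -190, 0, 0, 0, 0, 12, -6, -225, 0, 0, 0, 0, 14, -7, -260, 0, 0, 0, 0, 16, -8, -295, 0, 0, 0, 0, 18, -9, -330, 0, 0, 0, 0, 19, -10, -365, 0, 0, 0, 0, 20, -11, -395, 0, 0, 0, 0, 20, -12, -420, 0, 0, 0, 0, 20, -12, -433, 0, 0, 0, 0, 20, -12, -433, 0, 0, 0, 0, 20, -12, -433, 0, 0, 0, 0, 20, -12, -433, 0])

```text
invalid input
```

Run:
```python
from h import *
import cv2
s=manip.get_state();print(s["width"],s["gripper_force"],s["contact_force"],s["position"],s["ee_rot"])
w=imaging.calibration("wrist");np.savez("w5.npz",T=w["cam_to_world"],m=w["mtx"])
a=imaging.get_image("wrist"); b=imaging.get_image("side")
cv2.imwrite("pics/a5.png",a);cv2.imwrite("pics/b5.png",b)
m=np.vstack([a,np.zeros((120,640,3),np.uint8)]); 
a=cv2.resize(a,(600,450)); b=cv2.resize(b[130:430,250:350],(200,600)); c=np.zeros((600,800,3),np.uint8);c[:450,:600]=a;c[:,600:]=b
cv2.imwrite("pics/w5.png",cv2.convertScaleAbs(c,alpha=1.5,beta=10))
R=np.array([[0,140,219],[0,-140,162],[65,170,12],[65,-170,12],[-65,-170,12],[-65,170,12],[0,100,150],[0,-130,150]])/1e3
print((proj(w,place([.5709,-.2352,.1509],R))*600/640).round(0).tolist())
```

```text
0.007694951419728899 44.61394786834717 [ 0.0170607  -0.48692403 -2.10253509] [0.53478098 0.19080411 0.27850784] [-2.18260718e-04  7.73976383e-01  6.33214256e-01 -4.66502242e-04]
[[377.0, 535.0], [429.0, 626.0], [384.0, 339.0], [440.0, 503.0], [364.0, 522.0], [296.0, 366.0], [374.0, 486.0], [424.0, 609.0]]
```

View pics/w5.png

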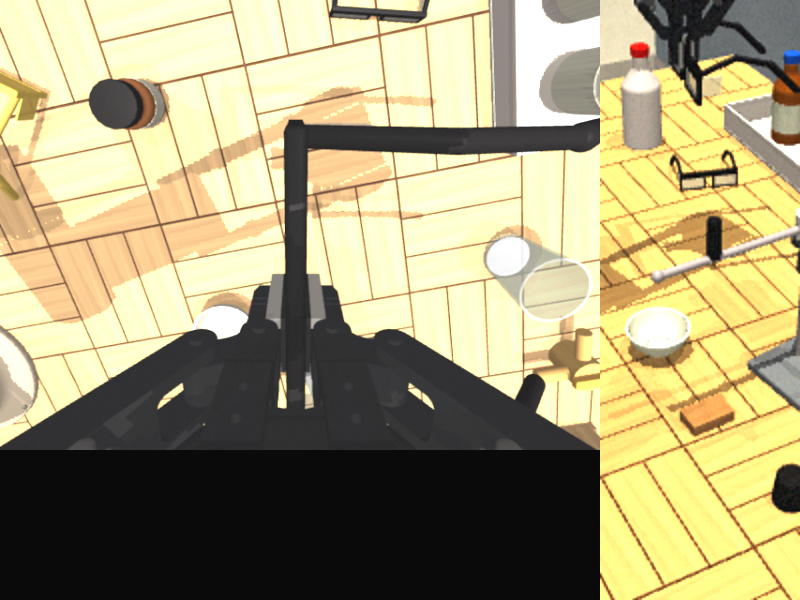

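Emit:
jog_arm(deltas=[0, 0, 1, 0, -20, 0, 0, 0, 0, 3, -1, -50, 0, 0, 0, 0, 5, -2, -85, 0, 0, 0, 0, 7, -3, -120, 0, 0, 0, 0, 9, -4, -155, 0, 0, 0, 0, 11, -5, -190, 0, 0, 0, 0, 13, -6, -225, 0, 0, 0, 0, 15, -7, -260, 0, 0, 0, 0, 17, -8, -295, 0, 0, 0, 0, 18, -9, -330, 0, 0, 0, 0, 19, -10, -365, 0, 0, 0, 0, 20, -11, -400, 0, 0, 0, 0, 20, -12, -433, 0, 0, 0, 0, 20, -12, -433, 0, 0, 0, 0, 20, -12, -433, 0])

```text
invalid input
```

Run:
```python
from h import *
import cv2
s=manip.get_state();print(s["position"],s["ee_rot"],s["contact_force"])
d=np.load("w5.npz");w5=dict(cam_to_world=d["T"],mtx=d["m"])
for ph in(-10,-5,0,5,10):
    c,sn=np.cos(np.radians(ph)),np.sin(np.radians(ph)); L=[]
    for X,Y,Z in([72,68,4],[-12,68,58],[-60,72,48]):
        x,z=X+60,Z-40; L.append([-60+c*x-sn*z,Y,40+sn*x+c*z+270])
    print(ph,proj(w5,place([.5939,.1795,-.199],np.array(L)/1e3)).round(0).tolist())
sd=imaging.calibration("side");R=np.array([[0,140,219],[0,-140,162],[65,170,12],[65,-170,12],[-65,-170,12],[-65,170,12]])/1e3
print("side",proj(sd,place([.5709,-.2352,.1509],R)).round(0).tolist())
w=imaging.calibration("wrist");np.savez("w6.npz",T=w["cam_to_world"],m=w["mtx"])
cv2.imwrite("pics/a6.png",imaging.get_image("wrist"));cv2.imwrite("pics/b6.png",imaging.get_image("side"))
print("wrist",proj(w,place([.5709,-.2352,.1509],np.r_[R,[[0,100/1e3,.15],[0,-.13,.15]]])).round(0).tolist())
# specs ear detection in a5 : dark pixels columns at right
g=cv2.imread("pics/a5.png",0)
for c in(340,420,500,560,600,620,630,638):
    r=np.where(g[120:180,c]<30)[0]; print(c,r.min()+120 if len(r) else None,r.max()+120 if len(r) else None,end="; ")
```

```text
[0.53408785 0.19064149 0.2770933 ] [-0.00092941  0.77399245  0.63319141 -0.00186209] [ 0.89943785  0.07829493 -1.2254808 ]
-10 [[584.0, 137.0], [487.0, 151.0], [320.0, 137.0]]
-5 [[612.0, 138.0], [490.0, 153.0], [318.0, 137.0]]
0 [[641.0, 140.0], [492.0, 155.0], [315.0, 137.0]]
5 [[673.0, 142.0], [492.0, 156.0], [313.0, 137.0]]
10 [[708.0, 145.0], [491.0, 158.0], [311.0, 137.0]]
side [[356.0, 236.0], [449.0, 321.0], [362.0, 291.0], [468.0, 369.0], [428.0, 398.0], [323.0, 310.0]]
wrist [[404.0, 572.0], [459.0, 669.0], [411.0, 362.0], [471.0, 538.0], [390.0, 557.0], [316.0, 390.0], [400.0, 520.0], [454.0, 650.0]]
340 134 158; 420 135 161; 500 137 163; 560 135 160; 600 135 159; 620 131 161; 630 129 158; 638 127 152;
```

Emit:
jog_arm(deltas=[0, 0, 2, 0, -20, 0, 0, 0, 0, 4, -1, -50, 0, 0, 0, 0, 6, -3, -90, 0, 0, 0, 0, 8, -4, -130, 0, 0, 0, 0, 10, -6, -170, 0, 0, 0, 0, 10, -6, -210, 0, 0])

```text
clock: 6.95
position: [0.5283, -0.0204, 0.2781]
ee_rot: [-0.001, 0.716, 0.699, -0.001]
contact_force: [1.9, 0.3, -1.0]
width: 0.0073
gripper_force: 44.6
```

Emit:
jog_arm(deltas=[0, 0, 2, -1, -35, 0, 0, 0, 0, 4, -2, -75, 0, 0, 0, 0, 6, -3, -115, 0, 0, 0, 0, 8, -4, -155, 0, 0, 0, 0, 10, -6, -190, 0, 0, 0, 0, 10, -6, -215, 0, 0, 0, 0, 10, -6, -223, 0, 0, 0, 0, 10, -6, -223, 0, 0, 0, 0, 10, -6, -223, 0, 0])

```text
clock: 7.85
position: [0.5231, -0.2408, 0.2787]
ee_rot: [-0.001, 0.652, 0.758, 0.0]
contact_force: [-0.4, 0.1, -0.8]
width: 0.0072
gripper_force: 44.6
```

Run:
```python
from h import *
import cv2
s=manip.get_state();print(s["position"],s["ee_rot"],s["contact_force"],s["width"])
w=imaging.calibration("wrist")
a=imaging.get_image("wrist");b=imaging.get_image("side");cv2.imwrite("pics/a6.png",a);cv2.imwrite("pics/b6.png",b)
np.savez("w6.npz",T=w["cam_to_world"],m=w["mtx"])
R=np.array([[0,140,219],[65,170,12],[-65,170,12],[0,118,156],[0,60,156],[0,0,156]])/1e3
print("wrist",proj(w,place([.5709,-.2352,.1509],R)).round(0).tolist())
```

```text
[ 0.52305998 -0.24083705  0.27873664] [-9.46436005e-04  6.52092400e-01  7.58138820e-01  3.67941329e-04] [-0.38601865  0.1385463  -0.84995043] 0.007177114054886095
wrist [[413.0, -16.0], [431.0, 15.0], [297.0, 15.0], [388.0, 53.0], [383.0, 143.0], [379.0, 225.0]]
```

Run:
```python
import cv2,numpy as np
a=cv2.imread("pics/a6.png")
for r in(40,80,110,140,180,200):
    print(r,[int(v) for v in a[r-1:r+2,290:450:3].mean((0,2))])
```

```text
40 [131, 130, 126, 136, 87, 99, 98, 97, 97, 97, 94, 94, 83, 82, 83, 83, 83, 90, 86, 83, 84, 84, 83, 84, 66, 62, 60, 60, 61, 63, 61, 52, 53, 76, 87, 89, 81, 215, 163, 88, 85, 83, 112, 140, 144, 144, 143, 159, 181, 182, 183, 184, 184, 185]
80 [183, 183, 186, 193, 115, 147, 147, 146, 146, 147, 126, 98, 99, 84, 84, 83, 83, 97, 98, 125, 137, 142, 137, 136, 136, 134, 133, 116, 92, 87, 92, 135, 155, 200, 169, 142, 146, 145, 145, 146, 146, 146, 145, 145, 143, 138, 169, 182, 180, 179, 179, 179, 180, 180]
110 [176, 177, 178, 179, 103, 135, 136, 136, 136, 136, 136, 136, 136, 124, 123, 122, 123, 137, 137, 137, 137, 128, 91, 91, 91, 91, 91, 91, 91, 91, 90, 110, 125, 129, 118, 115, 146, 146, 146, 146, 146, 145, 144, 144, 145, 162, 186, 184, 184, 181, 179, 183, 184, 77]
140 [180, 183, 185, 186, 93, 35, 49, 51, 51, 51, 49, 41, 33, 31, 34, 34, 33, 34, 33, 33, 33, 33, 32, 33, 32, 33, 33, 26, 25, 26, 25, 26, 25, 25, 25, 26, 26, 25, 25, 25, 26, 25, 24, 26, 25, 25, 25, 25, 25, 25, 25, 25, 24, 26]
180 [184, 158, 114, 106, 84, 33, 49, 52, 52, 52, 51, 39, 31, 86, 85, 85, 89, 99, 99, 99, 99, 91, 89, 89, 92, 99, 99, 99, 94, 93, 113, 126, 125, 113, 97, 99, 98, 97, 98, 97, 97, 97, 110, 157, 188, 181, 181, 121, 157, 143, 128, 107, 111, 115]
200 [180, 176, 121, 181, 138, 33, 47, 51, 51, 51, 50, 44, 29, 77, 81, 81, 83, 83, 84, 84, 84, 75, 78, 78, 88, 91, 93, 95, 79, 96, 109, 119, 111, 96, 96, 97, 117, 136, 140, 141, 141, 141, 128, 180, 175, 163, 125, 183, 183, 184, 183, 184, 184, 184]
```

Emit:
jog_arm(deltas=[0, 0, 0, 1, 0, -20, 0, 0, 0, 0, 1, 0, -50, 0, 0, 0, 0, 1, 0, -80, 0, 0, 0, 0, 1, 0, -110, 0, 0, 0, 0, 1, 0, -135, 0, 0, 0, 0, 1, 0, -150, 0, 0, 0, 0, 1, 0, -158, 0, 0, 0, 0, 1, 0, -162, 0, 0, 0, 0, 1, 0, -162, 0, 0, 0, 0, 1, 0, -162, 0])

```text
clock: 8.95
position: [0.525, -0.2422, 0.1183]
ee_rot: [0.001, 0.652, 0.758, 0.0]
contact_force: [-0.3, 1.0, -1.0]
width: 0.0071
gripper_force: 44.6
```

Emit:
jog_arm(deltas=[0, 0, 0, 0, 0, -2, 0, 0, 0, 0, 0, 0, -4, 0, 0, 0, 0, 0, 0, -6, 0, 0, 0, 0, 0, 0, -6, 0, 0, 0, 0, 0, 0, -6, 0])

```text
clock: 9.45
position: [0.5247, -0.2423, 0.112]
ee_rot: [0.001, 0.652, 0.758, 0.0]
contact_force: [-0.3, 0.5, 3.7]
width: 0.0071
gripper_force: 45.3
```

Emit:
jog_arm(deltas=[0, 0, 0, 0, 0, 1, 0, 0, 0, 0, 0, 0, 1, 0.12, 0, 0, 0, 0, 0, 1, 0.16, 0, 0, 0, 0, 0, 1, 0.2, 0, 0, 0, 0, 0, 1, 0.3, 0, 0, 0, 0, 0, 1, 0.3, 0, 0, 0, 0, 0, 1, 0.3])

```text
clock: 10.15
position: [0.5242, -0.2421, 0.1123]
ee_rot: [-0.0, 0.652, 0.758, 0.0]
contact_force: [-0.3, 0.1, 0.4]
width: 0.0253
gripper_force: 0.0
```

Run:
```python
from h import *
import cv2
s=manip.get_state();print(s["contact_force"],s["width"],s["position"])
w=imaging.calibration("wrist");a=imaging.get_image("wrist");cv2.imwrite("pics/a7.png",a);cv2.imwrite("pics/b7.png",imaging.get_image("side"));cv2.imwrite("pics/t7.png",imaging.get_image("top"))
L=np.array([[-60,72,48],[-60,40,48],[-12,68,62],[72,68,6]])/1e3+[.012,0,.102]
print(proj(w,place([.5719,-.2352,.1509],L)).round(0).tolist())
g=cv2.imread("pics/a7.png",0)
for r in(150,170,190,210,230): print(r,np.where(g[r,250:400]<30)[0]+250)
```

```text
[-0.32015571  0.05439875  0.44566038] 0.02534032679254604 [ 0.52423925 -0.24209162  0.11227333]
[[315.0, 140.0], [315.0, 241.0], [494.0, 159.0], [640.0, 142.0]]
150 [328]
170 []
190 []
210 []
230 []
```

Emit:
jog_arm(deltas=[0, 0, 0, 0, 0, 10, 0.3, 0, 0, 0, 0, 0, 25, 0.3, 0, 0, 0, 0, 0, 50, 0.3, 0, 0, 0, 0, 0, 90, 0.3, 0, 0, 0, 0, 0, 130, 0.3, 0, 0, 0, 0, 0, 170, 0.3, 0, 0, 0, 0, 0, 200, 0.6, 0, 0, 0, -30, 0, 200, 0.6, 0, 0, 0, -70, 0, 200, 0.6, 0, 0, 0, -70, 0, 200, 0.6])

```text
clock: 11.3
position: [0.4502, -0.2413, 0.3139]
ee_rot: [-0.0, 0.653, 0.757, -0.001]
contact_force: [0.5, 0.5, 0.2]
width: 0.0514
gripper_force: 0.0
```

Run:
```python
from h import *
import cv2
s=manip.get_state();print(s["position"])
a=imaging.get_image("wrist");b=imaging.get_image("side");t=imaging.get_image("top");cv2.imwrite("pics/b8.png",b);cv2.imwrite("pics/t8.png",t);cv2.imwrite("pics/a8.png",a)
b=cv2.resize(b[170:370,250:483],(466,400));
t=cv2.resize(t[170:330,330:464],(334,400));a=cv2.resize(a,(266,200));c=np.zeros((600,800,3),np.uint8);c[:400,:466]=b;c[:400,466:]=cv2.convertScaleAbs(t,alpha=1.8);c[400:,:266]=a
cv2.imwrite("pics/w8.png",c)
sd=imaging.calibration("side")
for ph in(-10,0,10):
    f=np.radians(ph);L=[]
    for X,Y,Z in([-60,72,48],[-60,-72,48],[72,68,4],[72,-68,4],[-60,-72,0]):
        x,z=X+12,Z-54;L.append([np.cos(f)*x-np.sin(f)*z,Y,156+np.sin(f)*x+np.cos(f)*z])
    print(ph,((proj(sd,place([.5719,-.2352,.1509],np.array(L)/1e3))-[250,170])*2).round(0).tolist())
```

```text
[ 0.45017135 -0.2412999   0.31389295]
-10 [[218.0, 218.0], [313.0, 288.0], [293.0, 228.0], [381.0, 288.0], [302.0, 326.0]]
0 [[217.0, 224.0], [312.0, 294.0], [300.0, 216.0], [388.0, 275.0], [307.0, 329.0]]
10 [[218.0, 230.0], [313.0, 299.0], [305.0, 203.0], [395.0, 262.0], [313.0, 330.0]]
```

View pics/w8.png

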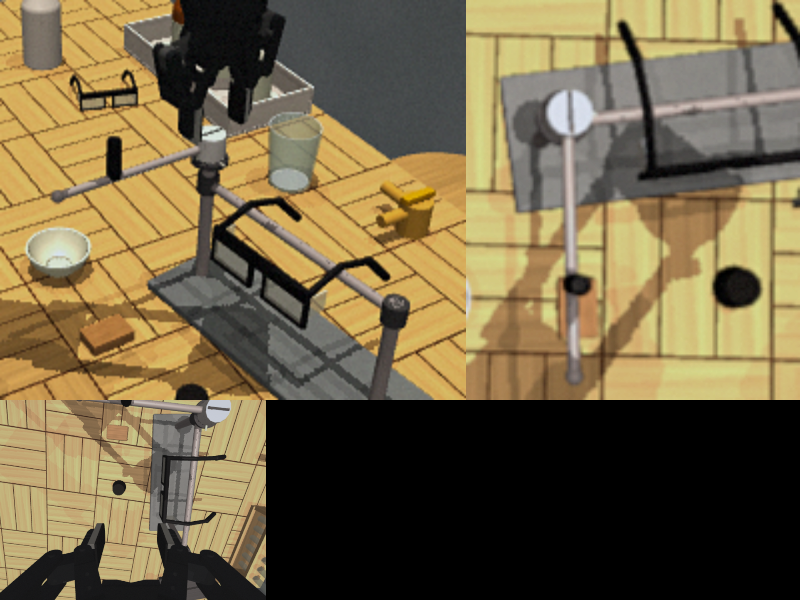

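Last picture: the spectacles hang level on the rail. The brow runs from side-crop (216,228) to (310,325) and the ears are at (298,215) and (388,276), which matches the 0° prediction. The keeper is still open, with its pin at crop (114,138). Now I move to the pin, jaws tangential to its path.

Emit:
jog_arm(deltas=[0, 0, -8, -3, 10, 0, 1, 0, 0, -16, -5, 22, 0, 1, 0, 0, -24, -8, 34, 0, 1, 0, 0, -32, -10, 46, 0, 1, 0, 0, -40, -12, 58, 0, 1, 0, 0, -48, -15, 70, 0, 1, 0, 0, -56, -17, 82, 0, 1, 0, 0, -64, -20, 94, 0, 1, 0, 0, -72, -22, 106, 0, 1, 0, 0, -80, -25, 118, 0, 1, 0, 0, -88, -27, 130, 0, 1, 0, 0, -96, -29, 139, 0, 1, 0, 0, -96, -29, 139, 0, 1, 0, 0, -96, -29, 139, 0, 1, 0, 0, -96, -29, 139, 0, 1])

```text
clock: 12.95
position: [0.4259, -0.1035, 0.3123]
ee_rot: [0.0, 1.0, 0.023, 0.0]
contact_force: [0.4, 0.2, -0.3]
width: 0.0855
gripper_force: 0.0
```

Run:
```python
from h import *
import cv2
s=manip.get_state();print(s["position"],s["ee_rot"],s["qpos"])
w=imaging.calibration("wrist");a=imaging.get_image("wrist");cv2.imwrite("pics/a9.png",a)
print(proj(w,[[.421,-.102,.251],[.421,-.102,.236],[.421,-.102,.206],[.5499,-.0968,.219]]).round(0).tolist())
g=cv2.cvtColor(a,cv2.COLOR_BGR2GRAY);print(g.shape)
for r in range(150,340,12): print(r,np.where(g[r,200:430]<45)[0][[0,-1]]+200 if (g[r,200:430]<45).any() else None, (g[r,200:430]<45).sum())
print("collar", [int(v) for v in g[60,240:400:4]])
```

```text
[ 0.42589884 -0.10353709  0.31229331] [1.89737213e-04 9.99725352e-01 2.34346375e-02 3.79258621e-05] [-3.97207663e-01  2.23314999e-02  1.58454251e+00 -3.15628099e-04
  1.53449445e+00  1.12672652e+00]
[[313.0, 258.0], [313.0, 249.0], [313.0, 235.0], [314.0, 30.0]]
(480, 640)
150 [364 364] 1
162 [229 229] 1
174 None 0
186 None 0
198 None 0
210 None 0
222 None 0
234 [302 322] 21
246 [300 323] 24
258 [232 322] 23
270 [232 232] 1
282 [232 232] 1
294 None 0
306 [233 233] 1
318 [200 429] 4
330 [200 429] 7
collar [169, 167, 168, 165, 161, 172, 176, 168, 164, 87, 170, 148, 79, 77, 77, 75, 76, 78, 77, 75, 74, 75, 71, 77, 72, 117, 117, 117, 117, 106, 105, 119, 118, 118, 76, 102, 119, 119, 118, 117]
```

Emit:
jog_arm(deltas=[0, 0, 0, -4, 2, -30, 1, 0, 0, 0, -4, 2, -60, 1, 0, 0, 0, -4, 2, -90, 1, 0, 0, 0, -4, 2, -109, 1, 0, 0, 0, -4, 2, -109, 1, 0, 0, 0, -4, 2, -109, 0.4, 0, 0, 0, -4, 2, -109, 0.1, 0, 0, 0, -4, 2, -109, 0, 0, 0, 0, -4, 2, -109, 0, 0, 0, 0, -4, 2, -109, 0, 0, 0, 0, -4, 2, -109, 0], grip_force=25)

```text
clock: 14.1
position: [0.4216, -0.1012, 0.204]
ee_rot: [0.0, 1.0, 0.022, 0.001]
contact_force: [0.6, -0.4, 3.8]
width: 0.0151
gripper_force: 25.4
```

```bash
python3 -c "
import numpy as np
for k in [2,5]+list(range(10,96,5))+[96.7,98]:
    a=np.radians(182+k);b=np.radians(182);print(k,(129.5*(np.cos(a)-np.cos(b))).round(1),(129.5*(np.sin(a)-np.sin(b))).round(1))"
```

```text
2 0.2 -4.5
5 0.9 -11.3
10 2.8 -22.4
15 5.6 -33.3
20 9.4 -44.0
25 14.0 -54.3
30 19.6 -64.1
35 26.0 -73.4
40 33.2 -82.1
45 41.1 -90.2
50 49.7 -97.5
55 58.9 -104.1
60 68.6 -109.8
65 78.8 -114.7
70 89.4 -118.6
75 100.3 -121.7
80 111.4 -123.7
85 122.6 -124.8
90 133.9 -124.9
95 145.2 -124.0
96.7 149.0 -123.5
98 151.9 -123.0
```

Emit:
jog_arm(deltas=[0, 0, 2, 0, -4.5, 0, 0, 0, 0, 5, 1, -11, 0, 0, 0, 0, 10, 3, -22, 0, 0, 0, 0, 15, 5.5, -33, 0, 0, 0, 0, 20, 9.5, -44, 0, 0, 0, 0, 25, 14, -54, 0, 0, 0, 0, 30, 19.5, -64, 0, 0, 0, 0, 35, 26, -73.5, 0, 0, 0, 0, 40, 33, -82, 0, 0, 0, 0, 45, 41, -90, 0, 0, 0, 0, 45, 41, -90, 0, 0])

```text
clock: 15.2
position: [0.4641, -0.192, 0.204]
ee_rot: [0.001, 0.915, 0.403, 0.001]
contact_force: [1.6, 1.1, 5.3]
width: 0.0155
gripper_force: 25.7
```

Emit:
jog_arm(deltas=[0, 0, 5, 8.5, -7.5, 0, 0, 0, 0, 10, 18, -14, 0, 0, 0, 0, 15, 27.5, -20, 0, 0, 0, 0, 20, 38, -24.5, 0, 0, 0, 0, 25, 48.5, -28.5, 0, 0, 0, 0, 30, 59.5, -31.5, 0, 0, 0, 0, 35, 70.5, -33.5, 0, 0, 0, 0, 40, 81.5, -35, 0, 0, 0, 0, 45, 93, -35, 0, 0, 0, 0, 48, 99, -34.5, 0, 0, 0, 0, 50, 104, -34, 0, 0, 0, 0, 51.7, 108, -33.5, 0, 0, 0, 0, 51.7, 108, -33.5, 0, 0, 0, 0, 51.7, 108, -33.5, 0, 0])

```text
clock: 16.6
position: [0.5708, -0.2246, 0.204]
ee_rot: [0.001, 0.648, 0.762, 0.0]
contact_force: [2.4, -0.6, 6.7]
width: 0.0154
gripper_force: 25.7
```

Emit:
jog_arm(deltas=[0, 0, 0, 1, 0, 0, 0, 0, 0, 0, 2, 0.5, 0, 0, 0, 0, 0, 3, 0.5, 0, 0, 0, 0, 0, 3, 0.5, 0, 0])

```text
clock: 17.0
position: [0.5716, -0.2245, 0.204]
ee_rot: [-0.001, 0.648, 0.762, -0.001]
contact_force: [-2.7, -1.6, 6.8]
width: 0.0154
gripper_force: 25.9
```

Emit:
jog_arm(deltas=[0, 0, 0, -1, 0, 0, 0, 0, 0, 0, -1, 0, 0, 0.4, 0, 0, 0, -1, 0, 0, 0.5, 0, 0, 0, -1, 0, 0, 0.5, 0, 0, 0, -1, 0, 0, 0.5, 0, 0, 0, -1, 0, 20, 0.5, 0, 0, 0, -1, 0, 50, 0.5, 0, 0, 0, -1, 0, 90, 0.5, 0, 0, 0, -50, 0, 100, 0.5, 0, 0, 0, -100, 0, 110, 0.5, 0, 0, 0, -150, 0, 110, 0.5, 0, 0, 0, -200, 30, 110, 0.5, 0, 0, 0, -200, 80, 110, 0.5, 0, 0, 0, -200, 130, 110, 0.5, 0, 0, 0, -200, 130, 110, 0.5, 0, 0, 0, -200, 130, 110, 0.5])

```text
clock: 18.6
position: [0.373, -0.0931, 0.3136]
ee_rot: [0.001, 0.646, 0.763, -0.0]
contact_force: [0.6, -1.1, -0.7]
width: 0.0424
gripper_force: 0.0
```

Run:
```python
from h import *
import cv2
s=manip.get_state();print(s["position"],s["contact_force"])
sd=imaging.calibration("side");tp=imaging.calibration("top")
b=imaging.get_image("side");t=imaging.get_image("top");cv2.imwrite("pics/b10.png",b);cv2.imwrite("pics/t10.png",t)
p=[.5709,-.2352,.1509]
for n,c,i,o in(("side",sd,b,"pics/b8.png"),("top",tp,t,"pics/t10.png")):
    g=cv2.cvtColor(i,cv2.COLOR_BGR2GRAY); print(n,g.shape)
    pts=proj(c,place(p,np.array([[0,10,240],[0,10,251],[0,-60,201],[0,80,201],[0,-30,201]])/1e3)).round(0).astype(int)
    print([(q.tolist(),i[q[1]-1:q[1]+2,q[0]-1:q[0]+2].mean((0,1)).round(0).tolist()) for q in pts])
# arm tip / pin offset test in top: dark blob near pin
g=cv2.cvtColor(t,cv2.COLOR_BGR2GRAY);q=proj(tp,place(p,[[0,.01,.251]]))[0].astype(int)
sub=g[q[1]-12:q[1]+13,q[0]-12:q[0]+13]<25;yy,xx=np.where(sub);print(q,xx.mean()+q[0]-12,yy.mean()+q[1]-12,len(xx))
# specs unchanged in side image: match old template
o=cv2.imread("pics/b8.png");T=o[265:335,352:450]
m=cv2.matchTemplate(b[255:345,342:460],T,cv2.TM_CCOEFF_NORMED);print(cv2.minMaxLoc(m))
# bystanders moved?
d=cv2.absdiff(cv2.imread("pics/top0.png"),t).max(2)
for nm,(u,v) in dict(dish=(313,288),beaker=(309,120),jar=(180,295),stopper=(438,285),matchbox=(375,292),small=(165,175)).items(): print(nm,np.percentile(d[v-18:v+18,u-18:u+18],[50,90]))
```

```text
[ 0.37303503 -0.09310299  0.31361824] [ 0.63990565 -1.1022441  -0.65030522]
side (480, 640)
[([398, 254], [9.0, 9.0, 10.0]), ([399, 250], [17.0, 15.0, 18.0]), ([421, 286], [105.0, 109.0, 118.0]), ([373, 255], [106.0, 111.0, 122.0]), ([410, 278], [137.0, 142.0, 155.0])]
top (480, 640)
[([442, 205], [19.0, 19.0, 21.0]), ([444, 205], [15.0, 15.0, 17.0]), ([472, 204], [86.0, 90.0, 98.0]), ([401, 213], [80.0, 84.0, 91.0]), ([457, 206], [83.0, 86.0, 95.0])]
[444 204] 440.25 205.5326086956522 92
(0.12322652339935303, 0.9443451166152954, (0, 12), (10, 10))
dish [ 7. 28.]
beaker [5. 7.]
jar [5. 7.]
stopper [ 6. 36.]
matchbox [43.5 96.5]
small [6. 7.]
```

```bash
python3 -c "
from rig import manip
print(manip.sign_off())"
```

```text
the job is handed in; nothing more can be done
None
```

The job is handed in at about 19 s on the robot's clock: the larger black spectacles hang level on the rail, the keeper is turned to its stop over the rail, and no bystander was touched that I know of (matchbox not confirmed by image, as the view there had changed); one early grasp closed on top of the brow bar and was redone lower.

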